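# Pump the salad spinner and hold its lid over the bowl

### The arm

A 6-joint arm with a two-finger parallel gripper is mounted at the origin on the work surface. World frame = base frame: x ahead of the robot, y to its left, z up, the work surface at z = 0. Lengths are in mm, angles in rad, forces in N, time in s.
With the tool pointing down it reaches from about 350 to 975 mm from the base axis. Payload 17.4 kg.
Tool frame: the origin (TCP) lies midway between the tips of the shut fingers; the grasp point (between the pads) lies 19 mm behind it (arm.pinch_z is the distance from the TCP to the grasp point, in mm); z points along the fingers, y is the line along which they close (so a half turn about z gives the same grasp; the last joint's range is limited). The gripper opens to 85 mm and grips with 20 to 120 N. Pads are 22 mm wide; open, the fingers measure 114 mm over their backs; the gripper's body (76 mm by 85 mm) begins 54 mm behind the grasp point. The pads swing forward as they close: fully open they stand 13 mm farther back than shut.
Start: joints at [1.118, 0.116, 1.442, -0, 1.584, -0.038], TCP at [272.038, 617.76, 231.303] pointing down, gripper open.
Joint ranges: [-2.83, 2.83], [-0.83, 2.19], [0.07, 2.5], [-1.14, 4.28], [0.01, 3], [-2.97, 2.97]. Speed limits (rad/s): [1.89, 1.89, 2.22, 3.14, 3.14, 3.14].

### API

Orientations are given as [roll, pitch, yaw] about the fixed x, y, z axes, in that order (R = Rz(yaw) Ry(pitch) Rx(roll)).
In Python, from workcell import arm gives the robot as it stands. Calls block until the motion is done:
- arm.move_pose(position, orientation): joint-space move of the TCP to a pose.
- arm.move_linear(position, rotation=None, speed=150, force_limit=None): straight line of the TCP; rotation=None keeps the orientation; speed is the mean speed in mm/s. With force_limit (N) it stops when the force on the tool has changed by that much, and returns True; else False.
- arm.set_joints(angles): joint-space move.
- arm.release() and arm.close(strength=None): open the fingers fully, or close them until they stop; strength is the grip in N (None keeps the last).
- arm.wait(seconds).
- arm.inverse_kinematics(position, orientation): joint angles nearest the present ones, or None.
- arm.read_camera(name): name is "scene" or "side" or "wrist"; returns a dict with "color" (420x560x3 uint8, red, green, blue), "K" (3x3 intrinsics, pixels), "k1" (the pictures are not rectified: a ray, as slopes to the right and down, at radius r is drawn at 1 + k1 r^2 times it, then the intrinsics apply), "world_from_camera" (4x4, takes a point from camera to world coordinates). Camera axes: x right, y up, looking along -z (the intrinsics and any distortion apply to the point x, -y, -z); pixel columns grow to the right and rows downward; lengths in mm; the calibration is good to about 2 mm. A picture is of the moment at which its call begins. There is no depth.
A pose or a line that the arm cannot do raises arm.MotionError and nothing moves.
- arm.finish_job(): hands the job in; it is judged then, once.
Readings, each from a call of its own:
- arm.get_t(): time.
- arm.get_joint_pos(): joint angles.
- arm.get_joint_velocities(): joint speeds.
- arm.get_tau(): joint torques, N m.
- arm.get_tool_pos(): TCP position.
- arm.get_tool_rot(): TCP orientation.
- arm.get_wrist_force(): force on the tool from outside, world axes, zero at the start.
- arm.get_wrist_torque(): the same for the moment, N m.
- arm.get_opening(): opening from 0.0 (shut) to 1.0 (fully open).
- arm.get_gripper_force(): force on a finger pad.
Only numpy, scipy, OpenCV 4.12 (cv2) and the standard library are available. Lean on these libraries where they do the work, as an engineer would, in place of code of your own. Each camera call takes 0.05 s, during which the arm holds its last target. There are 200 camera calls.

### The job

The washed cherry tomatoes are in the salad spinner: give it at least two full pumps with the lid on, each time pressing the plunger knob right down to its stop and letting it come all the way up again. Then lift the lid off and finish holding it in the air, still and level, about 10 cm straight above the bowl, so that it drips back into the bowl and I can reach in. Keep holding the lid when you finish, and leave the bowl and the other things on the worktop standing where they are.

Things in the scene. Friction and masses are not known exactly. Their poses are not given: they have to be found in the camera images.
- spinner: salad spinner bowl of clear plastic, loose, about 1 kg, round, 210 mm across at the rim, 112 mm high, wall 4 mm, 168 mm across at the rubber foot; inside it a slatted white basket with tomatoes, all below 95 mm. Origin: centre of the underside, on the worktop; z up
- lid: round white lid, loose, 218 mm across, flange 8 mm thick, lying on the bowl's rim without a catch; a 188 mm disc 16 mm deep under it fits in the bowl with 6 mm play. 0.35 kg with plunger. Origin: centre of the flange's underside, 112 mm above the bowl's origin when on; z up. Dome 21 mm and plunger collar (50 mm wide) 34 mm above the origin; small grey brake pad on the dome, not needed
- pump (a joint): plunger on the lid, pressed straight down along the lid's axis: 0 m = fully up, 0.030 m = pressed to its stop. A spring pushes it up (about 4 N to start it, about 12 N at the stop) and it cannot be pulled out further, so the lid can be lifted by its knob
- knob_top (a point): centre of the top face of the plunger's round black knob; moves with the plunger; 90 mm above the lid's origin when up. The knob, by which the lid is held, is an upright cylinder 46 mm across and 24 mm tall on a 34 mm stem that shows 32 mm of its length above the collar when up
- pepper_mill: turned wooden pepper mill, 60 mm across, 192 mm tall, standing upright. Origin: centre of its underside. Leave it alone
- tumbler: glass tumbler, 74 mm across, 95 mm tall, standing upright. Origin: centre of its underside. Leave it alone
- napkin_box: steel napkin dispenser, 95 x 100 mm, 125 mm tall. Origin: centre of its underside. Leave it alone
- lemon_bowl: white bowl of lemons, 148 mm across, about 92 mm tall with the lemons. Origin: centre of its underside. Leave it alone
Not all that is in view belongs to the job. Leave any blue look-alike of the lid alone.

How it is judged:
By the outcome, as a careful person would: the job done as asked, in the order asked, and still so for the second after the job is handed in, while the arm keeps its last pose, push and grip.
It also fails if it takes over 48 s, if anything falls off the work surface, if the arm or the gripper's body presses on something with over 40 N, if the wrist force passes 120 N, or if a joint passes its speed limit or range.

## Working session

There is one attempt and no reset: what is moved stays moved. The work goes in short steps, each a Python script; the robot and the scene stay as the last script left them, time stands still between calls to the robot, and variables do not carry over. Pictures are saved under pics/ and viewed, at most 10 in all, crops included, and the job is handed in when it is done.

```bash
mkdir -p pics; ls; python3 - <<'E'
from workcell import arm
import cv2
for n in ("scene","side"):
    c=arm.read_camera(n); cv2.imwrite(f"pics/{n}0.png",c["color"][:,:,::-1]); print(n,c["K"],c["k1"],c["world_from_camera"])
print(arm.get_t(),arm.get_tool_rot(),arm.pinch_z)
E
```

```text
pics
scene [[479.25949448   0.         279.81105631]
 [  0.         479.25949448 204.55147369]
 [  0.           0.           1.        ]] 0.04039268913442191 [[ 6.48475640e-01 -6.09448901e-01  4.56126497e-01  1.18257051e+03]
 [ 7.61234763e-01  5.18393181e-01 -3.89602548e-01 -6.05659459e+02]
 [ 9.89979148e-04  5.99867108e-01  8.00099039e-01  1.33124213e+03]
 [ 0.00000000e+00  0.00000000e+00  0.00000000e+00  1.00000000e+00]]
side [[414.38198342   0.         281.77206871]
 [  0.         414.38198342 203.62625321]
 [  0.           0.           1.        ]] -0.027956852061437387 [[ 8.21131036e-01  2.61635914e-01 -5.07238081e-01 -7.31568210e+01]
 [-5.70289770e-01  4.11405249e-01 -7.10995991e-01 -8.73411151e+02]
 [ 2.26583229e-02  8.73093563e-01  4.87025903e-01  7.20641998e+02]
 [ 0.00000000e+00  0.00000000e+00  0.00000000e+00  1.00000000e+00]]
0.1 [-3.14049645e+00 -4.35834701e-05  2.72677271e+00] 18.700000000000003
```

View pics/scene0.png

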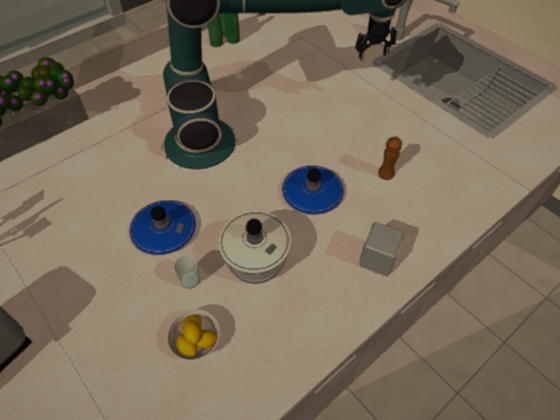

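View pics/side0.png

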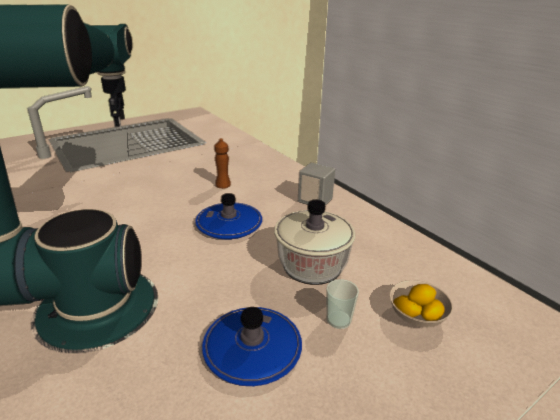

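The scene view shows the white-lidded spinner with its knob at about (254,225), the blue look-alikes at (162,226) and (313,188), and the tumbler at (187,272). In the side view the knob is at about (316,206). I'll enlarge both knobs.

```bash
python3 - <<'E'
import cv2,numpy as np
a=cv2.imread("pics/scene0.png")[205:285,210:300];b=cv2.imread("pics/side0.png")[190:270,270:360]
f=lambda i:cv2.resize(i,None,fx=4.4,fy=4.4,interpolation=cv2.INTER_CUBIC)
cv2.imwrite("pics/crop.png",np.clip(np.hstack([f(a),f(b)])*1.4,0,255))
E
```

```text
[ WARN:0@0.017] global loadsave.cpp:1063 imwrite_ Unsupported depth image for selected encoder is fallbacked to CV_8U.
```

View pics/crop.png

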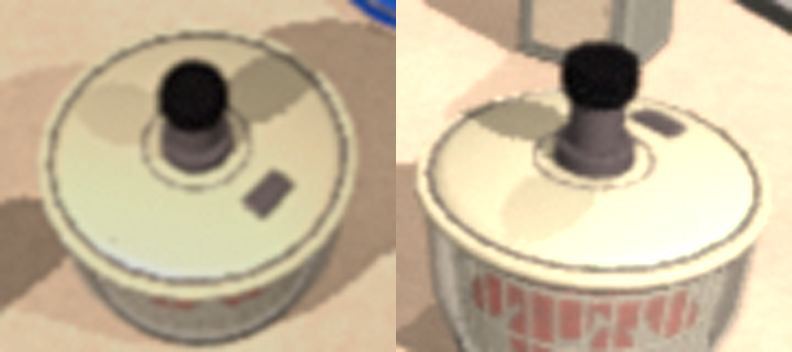

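The crop shows the scene knob centred at about (193,95), i.e. (253.8,226.5) in the full picture. The side knob is at (204,76) within its half, i.e. (316.3,207.2). The flange ellipses centre at about (255,242.4) and (314.8,231.6).

```bash
cat > h.py <<'E'
from workcell import arm
import numpy as np, cv2
def ray(c,u,v):
    K=c["K"]; k=np.array([c["k1"],0,0,0,0.])
    s=cv2.undistortPoints(np.array([[[u,v]]],float),K,k)[0,0]
    T=c["world_from_camera"]; return T[:3,3],T[:3,:3]@np.array([s[0],-s[1],-1])
def onz(c,u,v,z):
    o,d=ray(c,u,v); return o+d*(z-o[2])/d[2]
def tri(rs):
    A=0;b=0
    for o,d in rs:
        d=d/np.linalg.norm(d);P=np.eye(3)-np.outer(d,d);A=A+P;b=b+P@o
    return np.linalg.solve(A,b)
E
python3 - <<'E'
from h import *
a=arm.read_camera("scene");b=arm.read_camera("side")
print("knob",onz(a,253.8,226.5,190),onz(b,316.3,207.2,190),tri([ray(a,253.8,226.5),ray(b,316.3,207.2)]))
print("flange",onz(a,255,242.4,116),onz(b,314.8,231.6,116))
for n,p,q in (("mill foot",(386,174),(222,184)),("tumb",(188,283),(340,318)),("box",(377,268),(317,200)),("lemon",(193,350),(420,322)),("blue1",(163,228),(252,345)),("blue2",(313,190),(229,221))): print(n,onz(a,*p,0)[:2],onz(b,*q,0)[:2])
for yaw in np.arange(-3.1,3.2,.4): print(round(yaw,1),arm.inverse_kinematics([560,-110,300],[np.pi,0,yaw]) is not None,end=" ")
E
```

```text
knob [ 543.55417953 -158.10838456  190.        ] [ 544.45443456 -162.62781809  190.        ] [ 544.85641482 -159.8810966   189.97323141]
flange [ 549.39754272 -162.17671622  116.        ] [ 543.5523154  -164.80355231  116.        ]
mill foot [568.22981841 427.01400783] [570.7535289  431.37943555]
tumb [ 470.38476428 -369.25845645] [ 473.70491602 -360.06434718]
box [812.42492928 113.8370678 ] [801.27427054 131.962923  ]
lemon [ 654.96298669 -475.63380614] [ 625.07806039 -477.11892346]
blue1 [ 245.38401315 -318.06753415] [ 254.85858963 -314.07525363]
blue2 [450.85052501 174.26964662] [462.85631902 175.51995384]
-3.1 True -2.7 True -2.3 True -1.9 False -1.5 True -1.1 True -0.7 True -0.3 True 0.1 True 0.5 True 0.9 True 1.3 True 1.7 True 2.1 True 2.5 True 2.9 True
```

Triangulating puts the knob centre at (545,-160,190), which matches its required height of 190. Next I'll move above it and check with the wrist camera.

```bash
python3 - <<'E'
from h import *
p=arm.get_tool_pos(); arm.move_linear([p[0],p[1],330],speed=200)
arm.move_pose([545,-160,330],[np.pi,0,1.3]); arm.move_linear([545,-160,270],speed=200)
c=arm.read_camera("wrist"); cv2.imwrite("pics/w1.png",c["color"][:,:,::-1])
print(arm.get_t(),arm.get_tool_pos(),arm.get_joint_pos(),arm.get_wrist_force())
T=np.linalg.inv(c["world_from_camera"])
for q in ([545,-160,202],[545,-160,146]):
    x=T@np.array(q+[1.]); print(cv2.projectPoints(np.array([[x[0],-x[1],-x[2]]]),np.zeros(3),np.zeros(3),c["K"],np.array([c["k1"],0,0,0,0.]))[0])
E
```

```text
4.2417 [ 545.33053528 -159.9389161   271.55423085] [-3.30176846e-01 -1.25265864e-01  1.61746339e+00  6.82737368e-06
  1.64806169e+00 -5.96758980e-02] [-0.27655447  0.10758266 -0.13367933]
[[[274.81654271 224.44811777]]]
[[[275.11651978 201.27807154]]]
```

View pics/w1.png

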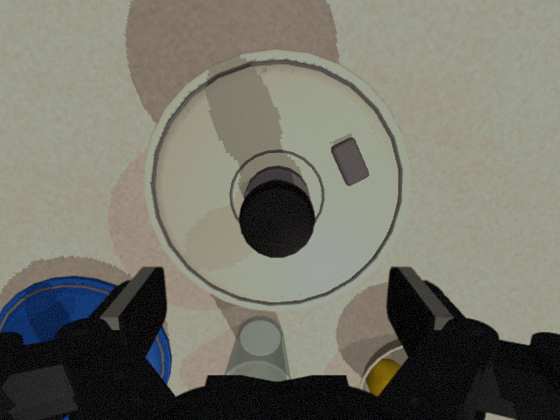

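The wrist view shows the top of the knob at (277.5,219) with radius about 37 px, roughly centred between the fingers. I'll refine the position from it, then pump with shut fingers.

```bash
python3 - <<'E'
from h import *
c=arm.read_camera("wrist"); w=onz(c,277.5,219,202); print(w)
x,y=(w[:2]*2+[544.9,-159.9])/3
print(x,y)
if np.hypot(x-545,y+160)<8:
    arm.close(30)
    arm.move_linear([x,y,212],speed=200)
    for i in range(2):
        h=arm.move_linear([x,y,165],speed=40,force_limit=30); print("press",h,arm.get_tool_pos(),arm.get_wrist_force())
        arm.wait(.3); print(arm.get_tool_pos(),arm.get_wrist_force())
        if i==0: s=arm.read_camera("side"); cv2.imwrite("pics/p.png",cv2.resize(s["color"][180:270,265:365,::-1],None,fx=5,fy=5,interpolation=cv2.INTER_CUBIC))
        arm.move_linear([x,y,214],speed=80); arm.wait(.3); print("up",arm.get_tool_pos(),arm.get_wrist_force(),arm.get_t())
E
```

```text
[ 547.77012686 -157.61890252  202.        ]
546.8134179067173 -158.3792683443008
press True [ 547.45551254 -158.61145895  172.71605962] [-2.92540594  1.29756555 10.53443477]
[ 547.44201315 -158.57365527  172.62069774] [-2.62332638  0.79979703 10.59659829]
up [ 546.69796964 -158.35808101  213.58337059] [ 0.05240873 -0.16232731 -0.70547106] 7.7833
press True [ 547.22990535 -158.49478855  172.69444869] [-2.92569867  0.712783   11.0705371 ]
[ 547.23047961 -158.47766278  172.6587494 ] [-3.36650699  1.11764172 11.59518925]
up [ 546.71785535 -158.33963785  213.58999936] [ 1.03606134  0.01011955 -0.04876062] 10.05
```

View pics/p.png

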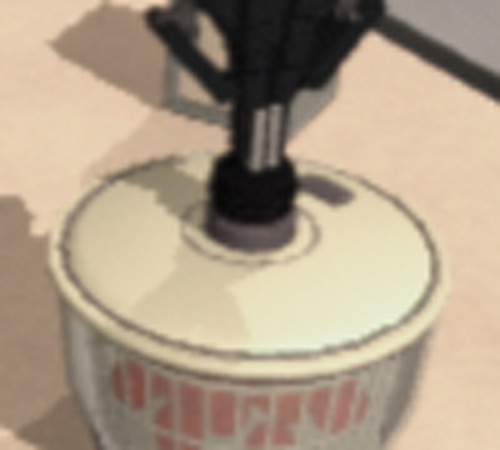

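The crop shows the shut fingers holding the knob down near the collar. The held force dropped to about 11 N at z = 172.7, so I can't be sure the stop was reached. I'll add two firmer pumps that dwell against it.

```bash
python3 - <<'E'
from h import *
x,y=546.8,-158.4
for i in range(2):
    arm.move_linear([x,y,176],speed=70)
    for z in np.arange(174,163,-1.):
        arm.move_linear([x,y,z],speed=30); f=arm.get_wrist_force()[2]; print(z,round(arm.get_tool_pos()[2],2),round(f,1))
        if f>24: break
    arm.wait(.2); print(arm.get_tool_pos()[2],arm.get_wrist_force())
    arm.move_linear([x,y,214],speed=90); arm.wait(.3); print("up",arm.get_tool_pos(),arm.get_wrist_force(),arm.get_t())
arm.move_linear([x,y,265],speed=150); arm.release()
c=arm.read_camera("wrist"); cv2.imwrite("pics/w2.png",c["color"][:,:,::-1]); print(arm.get_tool_pos(),arm.get_t())
E
```

```text
174.0 174.13 10.6
173.0 173.24 10.2
172.0 172.37 11.2
171.0 172.24 17.9
170.0 172.15 26.1
172.169407336129 [-4.20301533  2.03527746 25.39148246]
up [ 546.69382157 -158.37316324  213.55368859] [-0.49105085 -0.19064433  0.62642484] 13.1333
174.0 174.16 10.7
173.0 173.23 10.2
172.0 172.36 11.4
171.0 172.27 19.2
170.0 172.17 25.2
172.16992335221858 [-5.73944711  1.82688649 25.99008255]
up [ 546.69160047 -158.37768665  213.52865364] [-0.56581873  0.51542491  0.55430421] 16.2167
[ 546.80129104 -158.390079    265.01351019] 17.5417
```

View pics/w2.png

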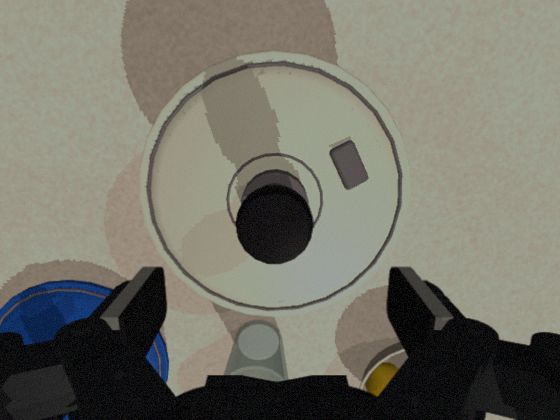

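Both pumps reached the hard stop: travel ended at z ≈ 172.2 while the force rose to 25 N. The lid is still seated and the knob top is at (275,224). Now I'll grasp the knob and lift.

```bash
python3 - <<'E'
from h import *
c=arm.read_camera("wrist"); w=onz(c,275,224.5,202); print(w)
x,y=w[:2]
assert np.hypot(x-546.8,y+158.4)<5
arm.move_linear([x,y,168],speed=120); arm.wait(.2); print(arm.get_tool_pos(),arm.get_wrist_force())
arm.close(70); arm.wait(.3); print(arm.get_opening(),arm.get_gripper_force(),arm.get_tool_pos(),arm.get_wrist_force(),arm.get_t())
p=arm.get_tool_pos()
arm.move_linear([p[0],p[1],188],speed=30); print(arm.get_wrist_force(),arm.get_opening())
arm.move_linear([p[0],p[1],269],speed=50); arm.wait(.5)
print(arm.get_tool_pos(),arm.get_tool_rot(),arm.get_opening(),arm.get_gripper_force(),arm.get_wrist_force(),arm.get_wrist_torque(),arm.get_t())
a=arm.read_camera("scene")["color"][130:370,140:420,::-1];b=arm.read_camera("side")["color"][110:350,200:480,::-1]
cv2.imwrite("pics/l.png",np.hstack([cv2.resize(i,(400,343),interpolation=cv2.INTER_CUBIC) for i in (a,b)]))
E
```

```text
[ 547.5275052  -157.01179405  202.        ]
[ 547.77582676 -157.10916429  168.72204767] [ 0.25490574  0.0565327  -0.00082211]
0.5230385224541589 70.64976453781128 [ 547.63750066 -157.06081554  168.18708857] [-0.43216105  0.25576523  3.61525806] 19.5083
[-0.09521837 -0.39384004 -3.62357415] 0.5193320749442689
[ 547.63386039 -157.06533626  268.96139562] [3.13888820e+00 8.92999218e-05 1.29996283e+00] 0.5219603043705501 71.59583330154419 [ 0.24553942  0.02829548 -3.42329221] [-0.019541   -0.00860539  0.03629186] 22.5917
```

View pics/l.png

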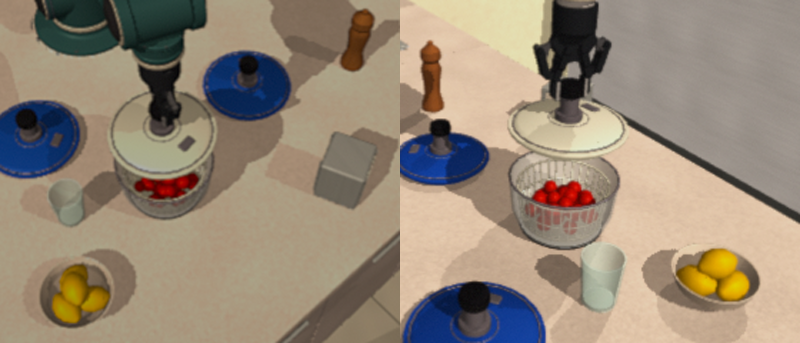

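The lid is held level about 100 mm up: the wrist carries 3.4 N, which is the lid's weight. In the side view the open bowl is directly beneath it, centred at about (564,180), and it and the other objects have not moved.

```bash
python3 -c "
from workcell import arm
print(arm.finish_job())"
```

```text
the job is handed in; nothing more can be done
None
```

The job is handed in: I pumped the spinner four times, at least two of them confirmed right down to the stop, then lifted the lid, and the arm is holding it level about 10 cm above the bowl; nothing else on the worktop was touched.

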